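# Sticker the next board onto the drying stack

## Task

Carry on the board stack so that air can get between the layers: lay the loose thin spacer stick across the top of the stack at its bare end, directly above the bearer there, then lay the loose board on the two sticks so that it lies level and squarely over the board below, ends and edges in line. Leave the thick offcut where it is.

Things in the scene. Friction and masses are not known exactly. Their poses are not given: they have to be found in the camera images.
- pile: Fixed stack: two bearers (16 x 90, 20 mm high) under a pine board 260 x 50 x 20 mm, its upper face 40 mm above the table; a stick (16 x 90, 16 mm high, top at 56 mm) is pinned across it at one end. Origin on the table under the stack's middle; x along the board, y across, z up. Bearers at x = -90 and +90 mm, pinned stick at x = +90; the bare end, for the loose stick, at x = -90, y = 0.
- stick_mid (a point): Centre of the loose spacer stick, a plain wooden stick 90 mm long (its y axis) with a 16 x 16 mm section, like the pinned one; lies on the table, so the centre starts 8 mm above it. About 20 g.
- board_mid (a point): Centre of the loose pine board, 260 mm long (its x axis), 50 mm wide (y), 20 mm thick (z), like the board in the stack; lies flat on the table, so the centre starts 10 mm above it. About 0.16 kg.
- thick_mid (a point): Centre of the thick offcut, a bystander: same wood and length as the stick (90 mm, its y axis) but a 36 x 36 mm section; lies on the table, to be left alone.
There are look-alikes about, which are no part of the job. What is meant by the part that bears stick_mid is not pink, and is the smaller of those in its own colour.

How it is judged:
On the way:
1. the loose stick lies released across the stack, above the bearer at the bare end (x of stick_mid in the frame of pile between -0.11 and -0.07 m and y of stick_mid in the frame of pile between -0.02 and 0.02 m and z of stick_mid in the frame of pile between 0.044 and 0.052 m and angle between the y axis of stick_mid and the y axis of pile, either way round below 0.21 rad and linear speed of stick below 0.02 m/s and contact force between stick and the fingers below 0.1 N), for 0.2 s.
At the end, for the whole second after the job is handed in: Stick flat across the lower board, within 20 mm (each way) of the spot above the bearer and 12 deg of square; loose board level on both sticks (centre 66 +-3 mm up, tilt under 1.7 deg), within 20 mm lengthwise, 18 mm sideways, 10 deg of the board below; both released and still (all of step 1 and x of board_mid in the frame of pile between -0.02 and 0.02 m and y of board_mid in the frame of pile between -0.018 and 0.018 m and z of board_mid in the frame of pile between 0.063 and 0.069 m and angle between the x axis of board_mid and the x axis of pile, either way round below 0.18 rad and angle between board_mid's own z axis and vertical below 0.03 rad and linear speed of board below 0.02 m/s and contact force between board and the fingers below 0.1 N); the robot touches nothing.
It fails at once if the thick offcut is moved more than 30 mm (distance of thick_mid from where it was at the start of the episode above 0.03 m).
It also fails if it takes over 64 s, if anything falls off the work surface, if the arm or the gripper's body presses on something with over 40 N, if the wrist force passes 120 N, or if a joint passes its speed limit or range.

## Robot

A 6-joint arm with a two-finger parallel gripper is mounted at the origin on the work surface. World frame = base frame: x ahead of the robot, y to its left, z up, the work surface at z = 0. Lengths are in m, angles in rad, forces in N, time in s.
With the tool pointing down it reaches from about 0.275 to 0.975 m from the base axis. Payload 8.4 kg.
Tool frame: the origin (TCP) lies at the very end of the fingers, on their centre line; the grasp point (between the pads) lies robot.grip_point_offset behind it (robot.grip_point_offset is the distance from the TCP to the grasp point, in m); z points along the fingers, y is the line along which they close (so a half turn about z gives the same grasp; the last joint's range is limited). The gripper opens to 92 mm and grips with 3 to 60 N. Pads are 20 mm wide; open, the fingers measure 128 mm over their backs; the gripper's body (75 mm by 189 mm) begins 69 mm behind the grasp point.
Start: joints at [-1.154, 0.353, 1.633, -0, 1.155, -0.002], TCP at [0.254, -0.571, 0.215] pointing down, gripper open.
Joint ranges: [-2.63, 2.63], [-0.92, 2.1], [0.06, 2.66], [-1.3, 4.44], [0, 2.69], [-3.02, 3.02]. Speed limits (rad/s): [2.22, 2.22, 2.79, 3.14, 3.14, 3.14].

## Interface

Orientations are given as a rotation vector (axis times angle).
In Python, from workcell import robot gives the robot as it stands.
- The arm moves only by the tool apply_moves, never from a script. Its argument "commands" is a list of rows, each a list of 7 numbers: the turn, a rotation vector about the tool's x, y, z normalised to -1 to 1, where 1 is 1.5 rad, then the shift along the tool's x, y, z normalised to -1 to 1, where 1 is 0.5 m, then the opening, from 0 (shut) to 1 (fully open). A call has 1 to 20 rows; each row shifts and turns the commanded pose from where the row before left it, along the tool's axes as they then stand; what a row does not reach is not made up. A row lasts 1/10 s, in which the tool goes at most 50 mm and 8.59 degrees, less where a joint would pass 70% of its speed; a pose out of reach is approached as far as the arm can. A call with a number of a shift or a turn outside -1 to 1 is refused whole. A call with a gripper value outside its range is refused whole. The fingers move at their own pace and stop on an object; "force" is the grip in N (left out, the last holds). Time passes only in rows, so rows that do not move let the fingers close. It gives the time, the measured TCP pose, the force, the opening and the grip force at its end, in the units of the state.
- robot.get_state(): the state, without advancing time (a new reading comes with each control period).
- robot.camera(name): name is "scene" or "top" or "wrist"; returns a dict with "color" (480x640x3 uint8, red, green, blue), "range_z" (480x640 float32, m along the optical axis (not along the pixel's ray), 0 where there is no reading), "fx", "fy", "cx", "cy" (pixels), "R" (3x3) and "t" (3): a world point X has camera coordinates R X + t; the wrist camera has in their place "hand_eye" (4x4, takes a point from camera to tool coordinates, whose origin is the TCP and whose axes are the flange's). Camera axes: x right, y down, z forward; pixel columns grow to the right and rows downward; lengths in m; the calibration is good to about 2 mm. A picture is of the moment at which its call begins: read the wrist's pose just before it.
- robot.job_done(): hands the job in; it is judged then, once.
Trained networks look in a picture, given as the dict that the camera call returned (one of the last four; its "shot" number tells which), for a name from the list of things; names that differ only in an ending like _2 or _b are one class to them, and where a whole thing is asked for, a point or a joint stands for the part that bears it (a point fixed in the world has none). Each returns a list of dicts, best first, with "confidence" (0 to 1); they miss things now and then, are a little off and sometimes report something else, mostly with a low value. They report only what shows in the picture. A call takes as long as a camera call. They do not tell look-alikes from the thing itself.
- robot.look_for(picture, query): "xyz" ([x, y, z] in m, in the coordinates of the camera as it stood for that picture, good to about 4 mm: the middle of the surface that is visible of it).
- robot.trace(picture, query): "region" (480x640 bool, what is visible of it).
- robot.spot_point(picture, query): "xyz" ([x, y, z] in m, in the coordinates of the camera as it stood for that picture, good to about 4 mm: a listed point, or the origin of a listed thing).
The state is a dict: "time": time; "joints": joint angles; "joint_vel": joint speeds; "joint_efforts": joint torques, N m; "tool_pos": TCP position; "orientation": TCP orientation; "ft_force": force on the tool from outside, world axes, zero at the start; "torque": the same for the moment, N m; "gripper_width": finger opening in m; "grasp_force": force on a finger pad.
Only numpy, scipy, OpenCV 4.12 (cv2) and the standard library are available. Lean on these libraries where they do the work, as an engineer would, in place of code of your own. Each camera call takes 0.05 s, during which the arm holds its last target. There are 200 camera calls.

## Working session

There is one attempt and no reset: what is moved stays moved. The work goes in short steps, Python scripts to look and compute and a tool call to move; the robot and the scene stay as the last step left them, time stands still between calls to the robot, and variables do not carry over. Pictures are saved under pics/ and viewed, at most 10 in all, crops included, and the job is handed in when it is done.

Besides the shell and the picture viewer there is one more tool, called after "Call:" by a JSON object that holds its "method" and its "body", one argument or row to a line. apply_moves: Moves the arm, as the interface text tells. Its arguments: {"type":"object","properties":{"commands":{"type":"array","items":{"type":"array","items":{"type":"number"}}},"force":{"type":"number"}},"required":["commands"]}

```bash
mkdir -p pics; cat > h.py <<'E'
import numpy as np, cv2
from workcell import robot
def w(p,cam): return (np.asarray(p)-cam['t'])@cam['R']   # cam->world
def cloud(c):
    v,u=np.mgrid[:480,:640]; z=c['range_z']
    P=np.stack([(u-c['cx'])/c['fx']*z,(v-c['cy'])/c['fy']*z,z],-1)
    return P
def save(c,n): cv2.imwrite('pics/'+n,c['color'][:,:,::-1])
E
python3 - <<'E'
from h import *
print(robot.grip_point_offset, robot.get_state())
for n in ['top','scene']:
    c=robot.camera(n); save(c,n+'1.png')
    for q in ['pile','stick_mid','board_mid','thick_mid']:
        for r in robot.look_for(c,q): print(n,q,round(r['confidence'],2),w(r['xyz'],c).round(3),(np.array([c['fx'],c['fy']])*np.array(r['xyz'])[:2]/r['xyz'][2]+[c['cx'],c['cy']]).round())
E
```

```text
0.0187 {'time': 0.0, 'joints': array([-1.15442386e+00,  3.53642222e-01,  1.63411726e+00, -1.51727231e-05,
        1.15518663e+00, -2.42960774e-03]), 'joint_vel': array([-4.51236564e-04,  1.26120283e-03, -1.63017181e-03,  1.64799290e-03,
        9.23976056e-05, -1.47255302e-04]), 'joint_efforts': array([ 1.04355557e-03, -5.93828058e+01, -3.34228098e+01,  6.97875302e-02,
        2.33898422e-02, -1.14220709e-04]), 'tool_pos': array([ 0.25394935, -0.57055258,  0.21387461]), 'orientation': array([-3.07167156e+00, -6.52790286e-01,  4.58026820e-04]), 'ft_force': array([ 0.7649633 , -0.19676744, -0.37204099]), 'torque': array([ 0.03291972, -0.02620762, -0.03522125]), 'grasp_force': 0.0, 'gripper_width': 0.09188275109521941}
top pile 0.82 [0.533 0.133 0.035] [238. 218.]
top stick_mid 0.78 [0.363 0.341 0.02 ] [133. 309.]
top stick_mid 0.73 [0.492 0.316 0.015] [147. 243.]
top board_mid 0.93 [ 0.545 -0.141  0.022] [379. 209.]
top thick_mid 0.9 [ 0.514 -0.326  0.035] [476. 221.]
scene pile 0.82 [0.558 0.127 0.04 ] [390. 245.]
scene stick_mid 0.83 [0.597 0.317 0.011] [471. 231.]
scene stick_mid 0.75 [0.367 0.343 0.021] [419. 156.]
scene stick_mid 0.7 [0.494 0.314 0.016] [441. 197.]
scene stick_mid 0.25 [ 0.561 -0.144  0.017] [272. 308.]
scene board_mid 0.61 [ 0.562 -0.145  0.015] [272. 309.]
scene thick_mid 0.88 [ 0.522 -0.326  0.033] [173. 331.]
```

View pics/top1.png

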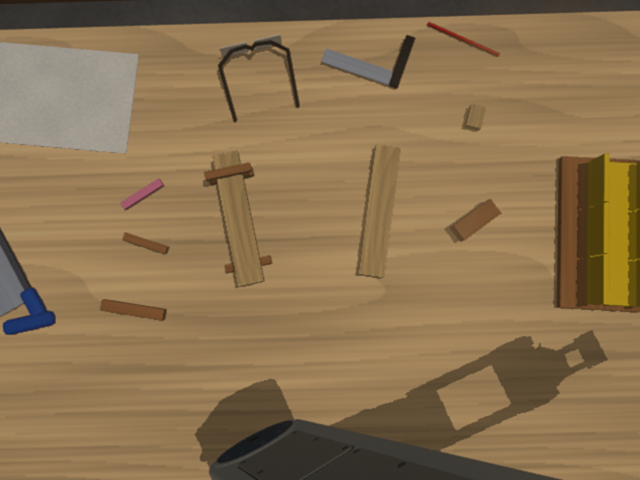

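View pics/scene1.png

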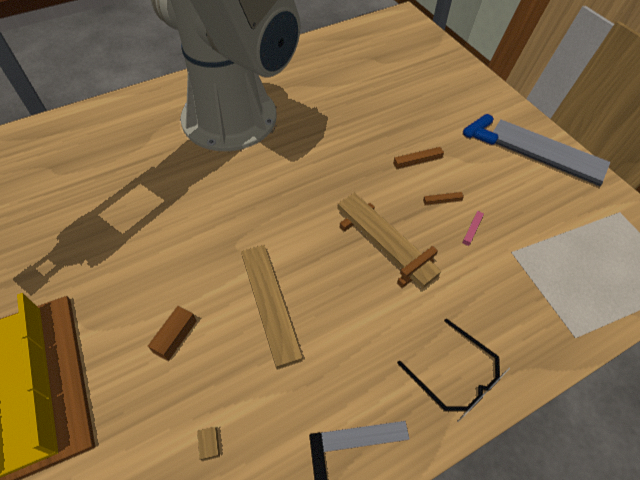

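Top view: the candidates for the stick are pink (142,194), small brown (146,243) and larger brown (133,310). The thick offcut is at (475,220), the loose board at (379,210) and the pile at (238,218), with its bare end nearest the robot at (248,270). Not pink and the smaller of its colour gives (146,243). Next I check that in a crop and measure.

```bash
cat >> h.py <<'E'
def rect(P):
    (c,s,a)=cv2.minAreaRect((P[:,:2]*1000).astype(np.float32)); 
    b=cv2.boxPoints((c,s,a)); e=[b[1]-b[0],b[2]-b[1]]; l=max(e,key=np.linalg.norm)
    return np.array(c)/1000, sorted(s), np.degrees(np.arctan2(l[1],l[0]))%180
E
python3 - <<'E'
from h import *
c=robot.camera('top'); 
cv2.imwrite('pics/crop.png',cv2.resize(c['color'][170:330,90:290,::-1],None,fx=4,fy=3.75,interpolation=cv2.INTER_CUBIC)[:600])
W=w(cloud(c),c); z=W[...,2]
m=((z>0.008)&(z<0.09)&(c['range_z']>0)).astype(np.uint8)
n,L,st,ce=cv2.connectedComponentsWithStats(m)
for i in range(1,n):
    if st[i,4]>60 and st[i,0]>90 and st[i,1]+st[i,3]<340:
        P=W[L==i]; print(ce[i].round(),st[i,4],np.percentile(P[:,2],[50,95]).round(4),*rect(P))
        if 220<ce[i][0]<260:
            T=P[(P[:,2]>.034)&(P[:,2]<.046)]; print('boardtop',rect(T),np.median(T[:,2]))
            T=P[P[:,2]>.049]; print('stick',rect(T),np.median(T[:,2]))
E
```

```text
[255.  62.] 1059 [0.0257 0.0401] [0.81852582 0.09040174] [144.64678955078125, 146.5360565185547] 101.672485
boardtop (array([0.88010541, 0.10314374]), [17.969039916992188, 124.24702453613281], np.float32(102.49245)) 0.038307334171393176
stick (array([0., 0.]), [0.0, 0.0], np.float32(0.0)) nan
[378.  64.] 1103 [0.0115 0.0176] [ 0.87470618 -0.13330478] [110.5064926147461, 164.47157287597656] 68.826965
[475. 116.] 376 [0.0191 0.0228] [ 0.72728192 -0.34240869] [30.900676727294922, 46.654319763183594] 164.54807
[379. 211.] 3367 [0.0195 0.0227] [ 0.54349103 -0.14275403] [50.41978073120117, 260.13629150390625] 170.36731
[238. 217.] 4006 [0.0397 0.0555] [0.53355048 0.13390881] [90.56896209716797, 260.0156555175781] 10.459079
boardtop (array([0.53330823, 0.14082562]), [87.18453216552734, 262.05242919921875], np.float32(4.9752164)) 0.03958986449846305
stick (array([0.62226843, 0.14993121]), [17.471555709838867, 89.7069320678711], np.float32(100.32409)) 0.05541733639499724
[599. 234.] 12290 [0.0286 0.0831] [ 0.4866926  -0.57148615] [157.5718536376953, 299.9781799316406] 175.24759
[142. 194.] 407 [0.015  0.0185] [0.59066986 0.32751431] [18.093013763427734, 91.35507202148438] 121.1409
[475. 220.] 942 [0.0354 0.0387] [ 0.51780151 -0.32856924] [36.21588134765625, 91.65351104736328] 124.56453
[145. 243.] 372 [0.0154 0.0185] [0.49262994 0.32064795] [15.512238502502441, 91.87162780761719] 70.11768
[133. 309.] 764 [0.0213 0.0248] [0.36253702 0.3430853 ] [22.053651809692383, 124.03949737548828] 79.269394
  return _methods._mean(a, axis=axis, dtype=dtype,
  ret = ret.dtype.type(ret / rcount)
```

View pics/crop.png

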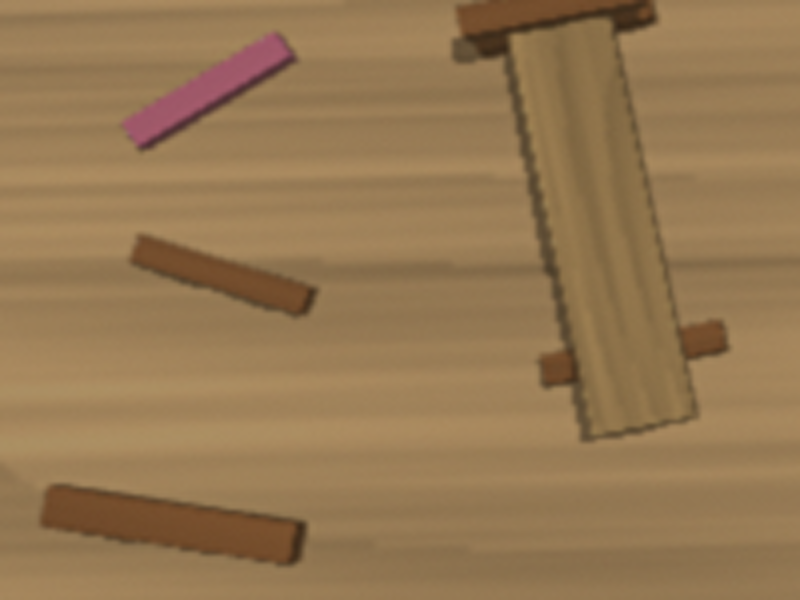

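The crop confirms it: the small brown stick at crop (224,275) is smaller than the other brown one at (170,525). Now going above it.

Call:
{"method": "apply_moves", "body": {
  "commands": [
    [0, 0, -0.0896, 0, 0, 0, 1],
    [0, 0, -0.0896, 0, 0, 0, 1],
    [0, 0, -0.0896, 0, 0, 0, 1],
    [0, 0, -0.0896, 0, 0, 0, 1],
    [0, 0, -0.0896, 0, 0, 0, 1],
    [0, 0, -0.0896, 0, 0, 0, 1],
    [0, 0, 0, 0.04, -0.0034, 0, 1],
    [0, 0, 0, 0.08, -0.0069, 0, 1],
    [0, 0, 0, 0.08, -0.0069, 0, 1],
    [0, 0, 0, 0.08, -0.0069, 0, 1],
    [0, 0, 0, 0.08, -0.0069, 0, 1],
    [0, 0, 0, 0.08, -0.0069, 0, 1],
    [0, 0, 0, 0.08, -0.0069, 0, 1],
    [0, 0, 0, 0.08, -0.0069, 0, 1],
    [0, 0, 0, 0.08, -0.0069, 0, 1],
    [0, 0, 0, 0.08, -0.0069, 0, 1]
  ]
}}

```text
time: 2.15
tool_pos: [0.3523, -0.2009, 0.2149]
orientation: [2.57, 1.805, 0.001]
ft_force: [0.5, 0.4, 1.1]
gripper_width: 0.0919
grasp_force: 0.0
```

Call:
{"method": "apply_moves", "body": {
  "commands": [
    [0, 0, 0, 0.08, -0.0069, 0, 1],
    [0, 0, 0, 0.08, -0.0069, 0, 1],
    [0, 0, 0, 0.08, -0.0069, 0, 1],
    [0, 0, 0, 0.08, -0.0069, 0, 1],
    [0, 0, 0, 0.08, -0.0069, 0, 1],
    [0, 0, 0, 0.08, -0.0069, 0, 1],
    [0, 0, 0, 0.08, -0.0069, 0, 1],
    [0, 0, 0, 0.08, -0.0069, 0, 1],
    [0, 0, 0, 0.08, -0.0069, 0, 1],
    [0, 0, 0, 0.08, -0.0069, 0, 1],
    [0, 0, 0, 0.08, -0.0069, 0, 1],
    [0, 0, 0, 0.08, -0.0069, 0, 1],
    [0, 0, 0, 0.08, -0.0069, 0, 1],
    [0, 0, 0, 0.04, -0.0034, 0, 1],
    [0, 0, 0, 0, 0, 0, 1],
    [0, 0, 0, 0, 0, 0, 1]
  ]
}}

```text
time: 3.75
tool_pos: [0.4908, 0.3212, 0.2142]
orientation: [2.569, 1.807, -0.002]
ft_force: [-0.5, -0.2, -0.4]
gripper_width: 0.0919
grasp_force: 0.0
```

```bash
cat >> h.py <<'E'
from scipy.spatial.transform import Rotation as Ro
def tool():
    s=robot.get_state(); return s,Ro.from_rotvec(s['orientation']).as_matrix(),s['tool_pos']
def wristW():
    s,R,p=tool(); c=robot.camera('wrist'); P=cloud(c); H=c['hand_eye']
    return c,(P@H[:3,:3].T+H[:3,3])@R.T+p
def need(xyz,ydir):  # ydir world deg of tool y (mod 180)
    s,R,p=tool(); d=R.T@(np.array(xyz)-p)
    cur=np.degrees(np.arctan2(R[1,1],R[0,1])); dy=(ydir-cur+90)%180-90
    print('tcp',p.round(4),'ydir',cur.round(2),'tilt',np.degrees(np.arccos(-R[2,2])).round(2),'turn z norm',(-np.radians(dy)/1.5).round(4),'shift norm(now axes)',(d/.5).round(4))
    c,sn=np.cos(-np.radians(dy)),np.sin(-np.radians(dy)); print(' after turn:',np.round([(c*d[0]+sn*d[1])/.5,(-sn*d[0]+c*d[1])/.5,d[2]/.5],4))
def blobs(c,W,lo=.006,hi=.09,amin=300):
    m=((W[...,2]>lo)&(W[...,2]<hi)&(c['range_z']>0)).astype(np.uint8)
    n,L,st,ce=cv2.connectedComponentsWithStats(m)
    for i in range(1,n):
        if st[i,4]>amin:
            P=W[L==i]; print(ce[i].round(),st[i,:4],st[i,4],np.percentile(P[:,2],[5,50,95]).round(4),*rect(P))
E
python3 - <<'E'
from h import *
need([.4925,.3205,.1],-19.9)
c,W=wristW(); save(c,'w1.png'); blobs(c,W)
E
```

```text
tcp [0.4908 0.3212 0.2142] ydir -19.75 tilt 0.06 turn z norm 0.0017 shift norm(now axes) [1.000e-04 3.700e-03 2.285e-01]
 after turn: [1.000e-04 3.700e-03 2.285e-01]
[108.  39.] [ 43   0 130 101] 6623 [0.0119 0.0217 0.0244] [0.36828857 0.53711499] [88.46991729736328, 116.08741760253906] 161.20763
[399. 177.] [362 145  75  65] 1406 [0.0142 0.0159 0.0173] [0.59181702 0.32873419] [16.16606903076172, 90.03264617919922] 121.67001
[313. 214.] [306 172  16  84] 1256 [0.0147 0.016  0.0173] [0.49336951 0.3221929 ] [15.741189002990723, 89.68949127197266] 69.8805
[191. 225.] [168 177  47 100] 2382 [0.0102 0.0216 0.023 ] [0.36556314 0.35424323] [22.57476806640625, 104.80994415283203] 79.21617
[602. 272.] [563 252  77  40] 635 [0.0083 0.0154 0.0216] [0.7748338 0.1510276] [9.04389762878418, 81.81892395019531] 13.356507
[488. 304.] [444 278  73  56] 1712 [0.0188 0.0401 0.0563] [0.6428855  0.17141656] [36.25229263305664, 78.77255249023438] 125.389984
[401. 340.] [372 327  50  20] 515 [0.0223 0.0349 0.0408] [0.53159906 0.15276967] [16.024404525756836, 50.077659606933594] 10.431001
[336. 399.] [294 385 109  42] 2497 [0.0369 0.0402 0.0414] [0.45575598 0.10260165] [58.801116943359375, 123.82481384277344] 159.8607
```

View pics/w1.png

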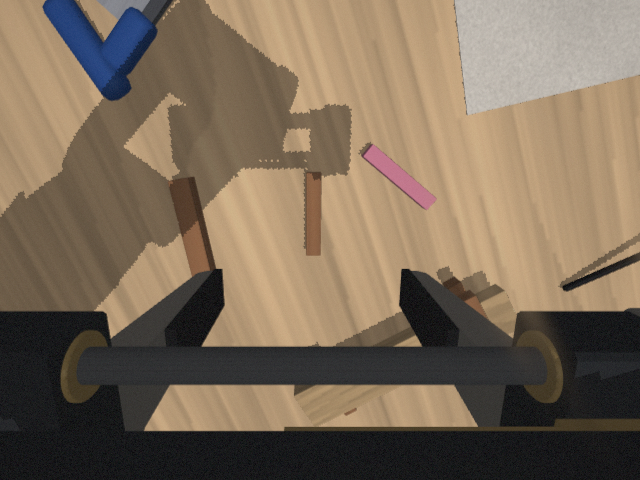

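The wrist view shows the small brown stick at (313,214), aligned and centred between the fingers. Descending and gripping.

Call:
{"method": "apply_moves", "body": {
  "commands": [
    [0, 0, 0, 0.0036, 0.0042, 0.04, 1],
    [0, 0, 0, 0, 0, 0.08, 1],
    [0, 0, 0, 0, 0, 0.08, 1],
    [0, 0, 0, 0, 0, 0.08, 1],
    [0, 0, 0, 0, 0, 0.06, 1],
    [0, 0, 0, 0, 0, 0.04, 1],
    [0, 0, 0, 0, 0, 0.02, 1],
    [0, 0, 0, 0, 0, 0.02, 1],
    [0, 0, 0, 0, 0, 0, 1],
    [0, 0, 0, 0, 0, 0, 1]
  ]
}}

```text
time: 4.8
tool_pos: [0.4943, 0.3226, 0.0054]
orientation: [2.57, 1.806, 0.002]
ft_force: [0.4, -0.5, 0.1]
gripper_width: 0.0917
grasp_force: 0.0
```

Call:
{"method": "apply_moves", "body": {
  "commands": [
    [0, 0, 0, 0, 0, 0, 0.1],
    [0, 0, 0, 0, 0, 0, 0],
    [0, 0, 0, 0, 0, 0, 0],
    [0, 0, 0, 0, 0, 0, 0],
    [0, 0, 0, 0, 0, 0, 0],
    [0, 0, 0, 0, 0, 0, 0],
    [0, 0, 0, 0, 0, 0, 0],
    [0, 0, 0, 0, 0, 0, 0],
    [0, 0, 0, 0, 0, 0, 0],
    [0, 0, 0, 0, 0, 0, 0],
    [0, 0, 0, 0, 0, 0, 0],
    [0, 0, 0, 0, 0, 0, 0]
  ],
  "force": 20
}}

```text
time: 6.0
tool_pos: [0.4938, 0.3224, 0.0046]
orientation: [2.57, 1.806, -0.0]
ft_force: [-0.4, -0.1, -1.0]
gripper_width: 0.0159
grasp_force: 20.0
```

Call:
{"method": "apply_moves", "body": {
  "commands": [
    [0, 0, 0, 0, 0, -0.04, 0],
    [0, 0, 0, 0, 0, -0.08, 0],
    [0, 0, 0, 0, 0, -0.08, 0],
    [0, 0, 0, 0, 0, -0.08, 0],
    [0, 0, 0, 0, 0, -0.02, 0],
    [0, 0, -0.0878, 0, 0, 0, 0],
    [0, 0, -0.0878, 0, 0, 0, 0],
    [0, 0, -0.0878, 0, 0, 0, 0],
    [0, 0, -0.0878, 0, 0, 0, 0],
    [0, 0, 0, -0.077, -0.034, 0, 0],
    [0, 0, 0, -0.077, -0.034, 0, 0],
    [0, 0, 0, -0.077, -0.034, 0, 0],
    [0, 0, 0, -0.077, -0.034, 0, 0],
    [0, 0, 0, -0.077, -0.034, 0, 0],
    [0, 0, 0, 0, 0, 0, 0],
    [0, 0, 0, 0, 0, 0, 0],
    [0, 0, 0, 0, 0, 0, 0]
  ]
}}

```text
time: 7.7
tool_pos: [0.4453, 0.1185, 0.1545]
orientation: [-2.011, -2.413, -0.001]
ft_force: [-0.5, 0.2, -0.2]
gripper_width: 0.0159
grasp_force: 20.0
```

```bash
python3 - <<'E'
from h import *
need([.445,.1177,.046],10.4)
c,W=wristW(); save(c,'w2.png'); blobs(c,W,.03,.2)
T=W[(W[...,2]>.035)&(W[...,2]<.045)&(c['range_z']>0)]; print(T.min(0),T.max(0))
E
```

```text
tcp [0.4453 0.1185 0.1545] ydir 10.38 tilt 0.03 turn z norm -0.0002 shift norm(now axes) [-0.0015 -0.001   0.2169]
 after turn: [-0.0015 -0.001   0.2169]
[403. 247.] [250 182 330 165] 25473 [0.039  0.0408 0.1847] [0.5345874  0.13546584] [89.95661926269531, 260.4280700683594] 10.092013
[0.40283963 0.08783143 0.03543335] [0.66649358 0.19344849 0.04499529]
```

View pics/w2.png

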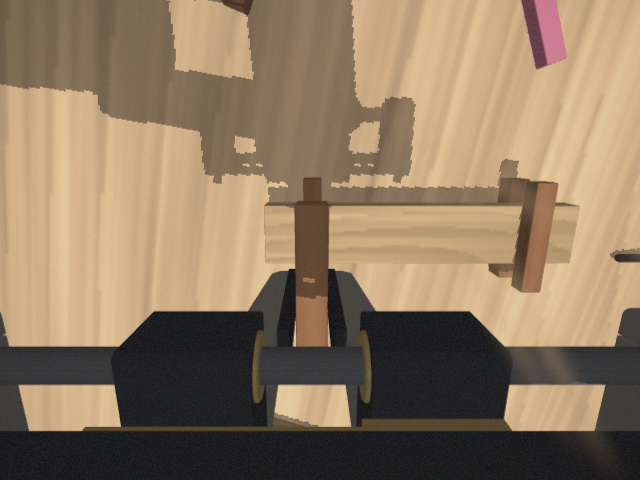

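The stick is held square over the bare end (312,240), with the bearer visible beneath it. Lowering and releasing.

Call:
{"method": "apply_moves", "body": {
  "commands": [
    [0, 0, 0, 0.002, 0.002, 0.04, 0],
    [0, 0, 0, 0, 0, 0.06, 0],
    [0, 0, 0, 0, 0, 0.06, 0],
    [0, 0, 0, 0, 0, 0.03, 0],
    [0, 0, 0, 0, 0, 0.016, 0],
    [0, 0, 0, 0, 0, 0.006, 0],
    [0, 0, 0, 0, 0, 0.006, 0],
    [0, 0, 0, 0, 0, 0, 0],
    [0, 0, 0, 0, 0, 0, 0],
    [0, 0, 0, 0, 0, 0, 0]
  ]
}}

```text
time: 8.75
tool_pos: [0.4461, 0.119, 0.0461]
orientation: [2.011, 2.413, 0.001]
ft_force: [-0.5, -0.1, 0.1]
gripper_width: 0.0156
grasp_force: 20.0
```

Call:
{"method": "apply_moves", "body": {
  "commands": [
    [0, 0, 0, 0, 0, 0, 0.3],
    [0, 0, 0, 0, 0, 0, 0.5],
    [0, 0, 0, 0, 0, 0, 0.5],
    [0, 0, 0, 0, 0, 0, 0.5],
    [0, 0, 0, 0, 0, 0, 0.5],
    [0, 0, 0, 0, 0, 0, 0.5]
  ]
}}

```text
time: 9.35
tool_pos: [0.4457, 0.1189, 0.0456]
orientation: [-2.011, -2.413, 0.0]
ft_force: [0.8, 0.8, -0.6]
gripper_width: 0.0457
grasp_force: 0.0
```

Call:
{"method": "apply_moves", "body": {
  "commands": [
    [0, 0, 0, 0, 0, -0.03, 0.5],
    [0, 0, 0, 0, 0, -0.08, 0.5],
    [0, 0, 0, 0, 0, -0.08, 0.5],
    [0, 0, 0, 0, 0, -0.08, 1],
    [0, 0, 0, 0, 0, -0.04, 1],
    [0, 0, -0.0905, 0, 0, 0, 1],
    [0, 0, -0.0905, 0, 0, 0, 1],
    [0, 0, -0.0905, 0, 0, 0, 1],
    [0, 0, -0.0905, 0, 0, 0, 1],
    [0, 0, -0.0905, 0, 0, 0, 1],
    [0, 0, -0.0905, 0, 0, 0, 1],
    [0, 0, -0.0905, 0, 0, 0, 1],
    [0, 0, -0.0905, 0, 0, 0, 1],
    [0, 0, -0.0905, 0, 0, 0, 1]
  ]
}}

```text
time: 10.75
tool_pos: [0.4455, 0.1189, 0.2005]
orientation: [-0.255, -3.131, 0.0]
ft_force: [0.1, 0.1, 0.2]
gripper_width: 0.092
grasp_force: 0.0
```

Call:
{"method": "apply_moves", "body": {
  "commands": [
    [0, 0, 0, -0.04, -0.069, 0, 1],
    [0, 0, 0, -0.04, -0.069, 0, 1],
    [0, 0, 0, -0.04, -0.069, 0, 1],
    [0, 0, 0, -0.04, -0.069, 0, 1],
    [0, 0, 0, -0.04, -0.069, 0, 1],
    [0, 0, 0, -0.04, -0.069, 0, 1],
    [0, 0, 0, -0.04, -0.069, 0, 1],
    [0, 0, 0, 0, 0, 0, 1],
    [0, 0, 0, 0, 0, 0, 1],
    [0, 0, 0, 0, 0, 0, 1]
  ]
}}

```text
time: 11.75
tool_pos: [0.5427, -0.1416, 0.2003]
orientation: [-0.263, -3.13, -0.001]
ft_force: [0.7, -0.0, -0.6]
gripper_width: 0.0921
grasp_force: 0.0
```

```bash
python3 - <<'E'
from h import *
need([.5435,-.1428,.005],80.4)
c,W=wristW(); save(c,'w3.png'); blobs(c,W,.006,.2)
c=robot.camera('top'); save(c,'top2.png'); W=w(cloud(c),c); blobs(c,W,.048,.065,80)
E
```

```text
tcp [ 0.5427 -0.1416  0.2003] ydir 80.4 tilt 0.06 turn z norm -0.0 shift norm(now axes) [-0.0023 -0.0022  0.3907]
 after turn: [-0.0023 -0.0022  0.3907]
[593. 150.] [514   9 126 289] 20513 [0.0213 0.0397 0.056 ] [0.53627417 0.12259113] [88.35923767089844, 263.8990173339844] 3.6902704
[312. 207.] [286  85  53 252] 12365 [0.0187 0.02   0.0212] [ 0.54430872 -0.14157808] [50.11840057373047, 259.9417419433594] 170.24574
[127. 227.] [ 79 183  97  90] 4084 [0.014  0.0359 0.0373] [ 0.51823267 -0.3275242 ] [36.816043853759766, 91.66856384277344] 124.38216
[173. 403.] [157 385  30  35] 831 [0.0121 0.0201 0.0213] [ 0.72821918 -0.34133224] [30.57192611694336, 46.17914581298828] 164.32602
[596. 206.] [593 156   9  99] 435 [0.0492 0.0565 0.0642] [ 0.53443738 -0.5525188 ] [10.965550422668457, 186.67352294921875] 174.79105
[227. 171.] [204 162  48  19] 421 [0.0514 0.0553 0.0585] [0.62190515 0.14959409] [17.641679763793945, 89.78794860839844] 99.882904
[246. 262.] [222 254  49  18] 417 [0.0519 0.0554 0.0582] [0.44575909 0.11743962] [16.45232582092285, 89.87373352050781] 100.28416
[596. 279.] [593 256   6  48] 211 [0.049  0.0566 0.0643] [ 0.39458215 -0.53784058] [4.603740692138672, 88.5906753540039] 175.64392
```

View pics/w3.png

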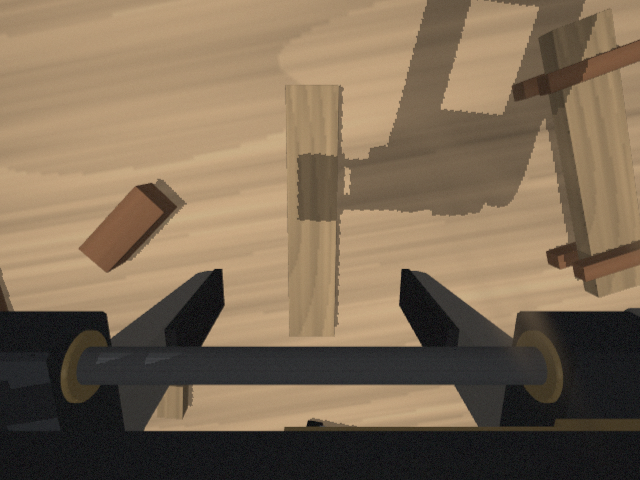

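View pics/top2.png

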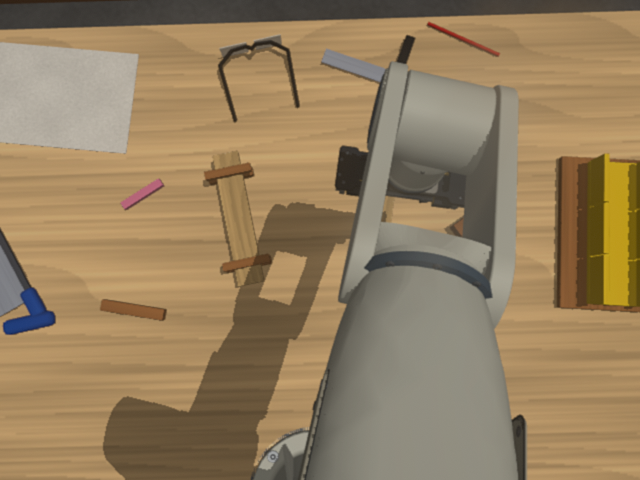

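The wrist view shows the board at (312,210), square between the fingers. The top view shows the stick lying across the bare end at (246,262). Gripping the board.

Call:
{"method": "apply_moves", "body": {
  "commands": [
    [0, 0, 0, -0.0032, 0, 0.04, 1],
    [0, 0, 0, 0, 0, 0.08, 1],
    [0, 0, 0, 0, 0, 0.08, 1],
    [0, 0, 0, 0, 0, 0.08, 1],
    [0, 0, 0, 0, 0, 0.05, 1],
    [0, 0, 0, 0, 0, 0.03, 1],
    [0, 0, 0, 0, 0, 0.02, 1],
    [0, 0, 0, 0, 0, 0.01, 1],
    [0, 0, 0, 0, 0, 0, 1],
    [0, 0, 0, 0, 0, 0, 1]
  ]
}}

```text
time: 12.85
tool_pos: [0.5457, -0.143, 0.0066]
orientation: [0.263, 3.129, -0.0]
ft_force: [0.2, 0.4, 1.2]
gripper_width: 0.092
grasp_force: 0.0
```

Call:
{"method": "apply_moves", "body": {
  "commands": [
    [0, 0, 0, 0, 0, 0, 0.5],
    [0, 0, 0, 0, 0, 0, 0.4],
    [0, 0, 0, 0, 0, 0, 0.3],
    [0, 0, 0, 0, 0, 0, 0.3],
    [0, 0, 0, 0, 0, 0, 0.3],
    [0, 0, 0, 0, 0, 0, 0.3],
    [0, 0, 0, 0, 0, 0, 0.3],
    [0, 0, 0, 0, 0, 0, 0.3]
  ],
  "force": 40
}}

```text
time: 13.65
tool_pos: [0.545, -0.1428, 0.0056]
orientation: [-0.263, -3.131, -0.0]
ft_force: [-0.6, 0.8, 1.7]
gripper_width: 0.0492
grasp_force: 40.0
```

Call:
{"method": "apply_moves", "body": {
  "commands": [
    [0, 0, 0, 0, 0, -0.03, 0.3],
    [0, 0, 0, 0, 0, -0.06, 0.3],
    [0, 0, 0, 0, 0, -0.08, 0.3],
    [0, 0, 0, 0, 0, -0.08, 0.3],
    [0, 0, 0, 0, 0, -0.06, 0.3],
    [0, 0, 0, 0, 0, -0.03, 0.3],
    [0, 0, -0.0776, 0, 0, 0, 0.3],
    [0, 0, -0.0776, 0, 0, 0, 0.3],
    [0, 0, -0.0776, 0, 0, 0, 0.3],
    [0, 0, 0, -0.0056, 0.0392, 0, 0.3],
    [0, 0, 0, -0.0112, 0.0785, 0, 0.3],
    [0, 0, 0, -0.0112, 0.0785, 0, 0.3],
    [0, 0, 0, -0.0112, 0.0785, 0, 0.3],
    [0, 0, 0, -0.0112, 0.0785, 0, 0.3],
    [0, 0, 0, -0.0112, 0.0785, 0, 0.3],
    [0, 0, 0, -0.0112, 0.0785, 0, 0.3],
    [0, 0, 0, -0.0056, 0.0392, 0, 0.3],
    [0, 0, 0, 0, 0, 0, 0.3],
    [0, 0, 0, 0, 0, 0, 0.3],
    [0, 0, 0, 0, 0, 0, 0.3]
  ]
}}

```text
time: 15.65
tool_pos: [0.5338, 0.1335, 0.1758]
orientation: [0.284, -3.129, 0.001]
ft_force: [0.1, -0.2, -1.4]
gripper_width: 0.0493
grasp_force: 40.0
```

```bash
python3 - <<'E'
from h import *
need([.534,.1345,.061],100.3)
s=robot.get_state(); print(s['gripper_width'],s['grasp_force'])
c,W=wristW(); save(c,'w4.png'); blobs(c,W,.1,.23); blobs(c,W,.03,.065)
E
```

```text
tcp [0.5338 0.1335 0.1758] ydir 100.36 tilt 0.02 turn z norm 0.0007 shift norm(now axes) [-0.0007  0.0019  0.2297]
 after turn: [-0.0007  0.0019  0.2297]
0.04925163932424404 39.999046325683594
[312. 180.] [197   0 230 347] 43624 [0.1891 0.1902 0.2126] [0.48480908 0.12464413] [83.21714782714844, 152.93919372558594] 10.438489
[311. 405.] [263 385  97  42] 3980 [0.1892 0.1902 0.1911] [0.59337561 0.1444621 ] [27.679162979125977, 50.03179931640625] 100.476524
```

View pics/w4.png

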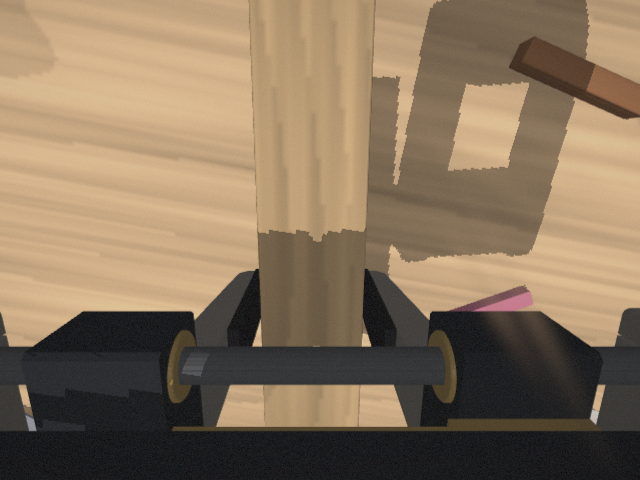

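The board is held level, both ends at 190 mm, and in line with the pile, which it hides. Lowering.

Call:
{"method": "apply_moves", "body": {
  "commands": [
    [0, 0, 0, 0, 0.002, 0.04, 0.3],
    [0, 0, 0, 0, 0, 0.06, 0.3],
    [0, 0, 0, 0, 0, 0.06, 0.3],
    [0, 0, 0, 0, 0, 0.03, 0.3],
    [0, 0, 0, 0, 0, 0.016, 0.3],
    [0, 0, 0, 0, 0, 0.012, 0.3],
    [0, 0, 0, 0, 0, 0.006, 0.3],
    [0, 0, 0, 0, 0, 0.004, 0.3],
    [0, 0, 0, 0, 0, 0, 0.3],
    [0, 0, 0, 0, 0, 0, 0.3],
    [0, 0, 0, 0, 0, 0, 0.3]
  ]
}}

```text
time: 16.8
tool_pos: [0.5341, 0.1356, 0.062]
orientation: [-0.284, 3.128, 0.0]
ft_force: [0.6, -0.5, -1.8]
gripper_width: 0.0496
grasp_force: 40.0
```

Call:
{"method": "apply_moves", "body": {
  "commands": [
    [0, 0, 0, 0, 0, 0, 0.6],
    [0, 0, 0, 0, 0, 0, 0.8],
    [0, 0, 0, 0, 0, 0, 0.9],
    [0, 0, 0, 0, 0, 0, 1],
    [0, 0, 0, 0, 0, 0, 1],
    [0, 0, 0, 0, 0, 0, 1],
    [0, 0, 0, 0, 0, -0.03, 1],
    [0, 0, 0, 0, 0, -0.06, 1],
    [0, 0, 0, 0, 0, -0.08, 1],
    [0, 0, 0, 0, 0, -0.08, 1],
    [0, 0, 0, 0, 0, -0.08, 1],
    [0, 0, 0, 0, -0.08, 0, 1],
    [0, 0, 0, 0, -0.08, 0, 1],
    [0, 0, 0, 0, -0.08, 0, 1],
    [0, 0, 0, 0, -0.08, 0, 1],
    [0, 0, 0, 0, -0.08, 0, 1],
    [0, 0, 0, 0, -0.08, 0, 1],
    [0, 0, 0, 0, 0, 0, 1],
    [0, 0, 0, 0, 0, 0, 1]
  ]
}}

```text
time: 18.7
tool_pos: [0.5768, -0.1011, 0.2263]
orientation: [0.281, -3.128, -0.001]
ft_force: [-0.4, 0.5, 0.7]
gripper_width: 0.0917
grasp_force: 0.0
```

```bash
python3 - <<'E'
from h import *
for n in ['top','scene']:
    c=robot.camera(n); save(c,n+'3.png'); W=w(cloud(c),c); blobs(c,W,.068,.085,300); blobs(c,W,.03,.062,80)
E
```

```text
[235. 216.] [209 146  53 141] 3738 [0.0723 0.0755 0.0787] [0.53248987 0.13412302] [51.01625061035156, 260.7105712890625] 10.463202
[604. 203.] [599 153  11 101] 774 [0.0697 0.081  0.0846] [ 0.53467499 -0.55387262] [14.418251037597656, 186.72731018066406] 174.48203
[603. 279.] [598 255  11  49] 381 [0.0695 0.0817 0.0847] [ 0.39444315 -0.54149677] [12.493393898010254, 88.87312316894531] 174.86646
[250.  43.] [219  34  62  17] 278 [0.0309 0.0359 0.0425] [0.87845453 0.10283324] [20.140995025634766, 124.30504608154297] 101.334076
[252. 213.] [236 151  35 131] 406 [0.0337 0.0527 0.0591] [0.53872241 0.10012403] [22.534849166870117, 260.3944396972656] 10.408514
[594. 231.] [588 157  14 147] 1195 [0.0316 0.0465 0.0606] [ 0.48853101 -0.55323047] [21.546815872192383, 278.9012756347656] 175.13232
[626. 235.] [608 162  32 145] 2109 [0.0301 0.0316 0.039 ] [ 0.48285486 -0.61003986] [57.89427947998047, 278.5061340332031] 175.40213
[209. 175.] [204 170  10  11] 86 [0.0443 0.0552 0.0581] [0.61513019 0.18603542] [16.491926193237305, 16.49466323852539] 99.15069
[488. 212.] [480 198  21  31] 375 [0.0324 
[... 575 characters left out ...]
57447052002, 217.09066772460938] 89.45738
[218. 122.] [186 109  64  31] 696 [0.0315 0.046  0.0608] [ 0.06026778 -0.05637177] [64.94185638427734, 159.44912719726562] 55.86825
[386. 246.] [338 200 103  87] 1145 [0.032  0.04   0.0601] [0.54414777 0.10775569] [66.6925048828125, 263.8067321777344] 19.671715
[ 24. 394.] [  0 299  55 175] 3511 [0.0302 0.0317 0.0579] [ 0.48524011 -0.58460742] [81.93045806884766, 281.4922180175781] 174.90561
[170. 330.] [148 306  46  50] 977 [0.0329 0.0358 0.0382] [ 0.51888904 -0.32852725] [37.740570068359375, 90.31739044189453] 124.24527
[483. 392.] [461 368  49  50] 232 [0.0305 0.0359 0.043 ] [0.87979272 0.10189365] [16.510568618774414, 123.9695816040039] 100.51585
```

View pics/scene3.png

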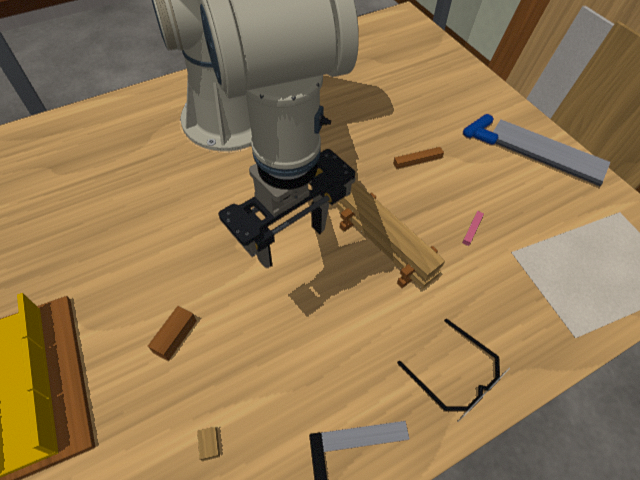

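The scene view shows the board lying level on both sticks at (393,230), in line with the pile: centre (0.533, 0.134), yaw 10.4°, top at 75.5 mm. The offcut is untouched at (170,330), and the gripper is clear.

```bash
python3 -c "
from workcell import robot
print(robot.job_done())"
```

```text
the job is handed in; nothing more can be done
None
```

The job is handed in, with no verdict returned: the stick lies across the bare end above its bearer, the board sits level and in line on both sticks (about 1 mm and 0.1° off by the cameras), and the thick offcut was left where it was.

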